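Clear the rind heel into the offcut drawer of the cheese cutting station

ROBOT

A 6-joint arm with a two-finger parallel gripper is mounted at the origin on the work surface. World frame = base frame: x ahead of the robot, y to its left, z up, the work surface at z = 0. Lengths are in m, angles in rad, forces in N, time in s.
With the tool pointing down it reaches from about 0.35 to 0.725 m from the base axis. Payload 6 kg.
Tool frame: the origin (TCP) lies on the front face of the gripper's body, between the roots of the fingers; the fingertips stand 73 mm ahead of it and the grasp point (between the pads) lies robot.pinch_z ahead of it (robot.pinch_z is the distance from the TCP to the grasp point, in m); z points along the fingers, y is the direction in which the jaws open and shut (so a half turn about z gives the same grasp; the last joint's range is limited). The gripper opens to 85 mm and grips with 20 to 120 N. Pads are 22 mm wide; open, the fingers measure 114 mm over their backs; the gripper's body (76 mm by 85 mm) begins 54 mm behind the grasp point. The pads swing forward as they close: fully open they stand 13 mm farther back than shut.
Start: joints at [1.584, 0.04, 0.085, 0, -1.615, -0.334], TCP at [0.189, 0.569, 0.304] pointing down, gripper open.
Joint ranges: [-2.56, 2.56], [-1.29, 2.01], [-1.08, 1.49], [-3.29, 1.98], [-2.81, -0.18], [-2.99, 2.99]. Speed limits (rad/s): [2.57, 2.57, 3.01, 3.14, 3.14, 3.14].

INTERFACE

Orientations are given as a rotation vector (axis times angle).
In Python, from workcell import robot, eoat, kinematics, status, imaging, hand_in gives the robot as it stands. Calls block until the motion is done:
- robot.movep(position, orientation): joint-space move of the TCP to a pose.
- robot.movel(position, ori=None, v=0.15, f_stop=None): straight line of the TCP; ori=None keeps the orientation; v is the mean speed in m/s. With f_stop (N) it stops when the force on the tool has changed by that much, and returns True; else False.
- robot.move_joints(angles): joint-space move.
- eoat.gripper_to(opening): opening from 0.0 (shut) to 1.0 (fully open); the grip force is fixed at half the most; returns when the fingers have stopped.
- robot.hold(seconds).
- kinematics.ik(position, orientation): joint angles nearest the present ones, or None.
- status.get_obs(): the state.
- imaging.capture(name): name is "side" or "top"; returns a dict with "frame" (384x512x3 uint8, blue, green, red), "fx", "fy", "cx", "cy" (pixels), "k1" (the pictures are not rectified: a ray, as slopes to the right and down, at radius r is drawn at 1 + k1 r^2 times it, then the intrinsics apply), "world_from_camera" (4x4, takes a point from camera to world coordinates). Camera axes: x right, y up, looking along -z (the intrinsics and any distortion apply to the point x, -y, -z); pixel columns grow to the right and rows downward; lengths in m; the calibration is good to about 2 mm. A picture is of the moment at which its call begins. There is no depth.
A pose or a line that the arm cannot do raises robot.Unreachable and nothing moves.
- hand_in(): hands the job in, once; it reports no verdict.
The state is a dict: "time_s": time; "q": joint angles; "dq": joint speeds; "joint_torque": joint torques, N m; "ee_pos": TCP position; "orientation": TCP orientation; "force": force on the tool from outside, world axes, zero at the start; "ft_torque": the same for the moment, N m; "finger_gap": opening from 0.0 (shut) to 1.0 (fully open).
Only numpy, scipy, OpenCV 4.12 (cv2) and the standard library are available. Lean on these libraries where they do the work, as an engineer would, in place of code of your own. Each camera call takes 0.05 s, during which the arm holds its last target.

TASK

Clear the rind heel off the cutting board: pull open the offcut drawer under the board, take the brown-rinded heel, reaching in at a slant because the light bar hangs right above it, lower it into the drawer rather than letting it fall from high up, and push the drawer fully shut. Do not knock the light bar, and leave the labelled block, the tasting tray and the cup of picks where they are.

Things in the scene. Friction and masses are not known exactly. Their poses are not given: they have to be found in the camera images.
- station: Cheese cutting station, fixed: maple board on a beech carcass, 300 mm deep (x) by 420 wide (y), board top 101 mm above the table. Origin: centre of its underside; -x points out of its front, z up. Front face at x = -150 mm; the drawer slides out along -x. Heel and labelled block lie on the board side by side, centres near x = -75 and y = +-82 mm, either on the left. The knife at the back is fixed.
- lamp: Fixed light bar over the board, above heel and block: aluminium, 24 mm high, 470 mm along the station's y, from x -93 to -57 mm in the station's frame; underside 310 mm above the table. A 14 mm post at each end, y = +-219 mm. Origin and axes are the station's. A tool pointing straight down over the heel runs into it; one leaning back to the robot 30 to 40 degrees passes in front.
- drawer (a joint): How far the offcut drawer is pulled out, m: 0 fully shut, 0.16 fully out. About 1.5 N of friction; it stays where left, with no spring or latch. It may start ajar by up to 20 mm.
- drawer_handle (a point): Middle of the drawer's bar handle: dark steel, 10 mm in diameter, 150 mm long along the station's y, 69 mm above the table (32 mm below the board top), axis 42 mm in front of the drawer's front panel (37 mm free gap behind the bar), a leg at each end to the panel. Moves with the drawer; axes as the station's.
- drawer_floor (a point): Centre of the drawer's steel inner floor, 16 mm above the table; axes as the station's; moves with the drawer. Inside: x -122 to +114 mm, y -176 to +176 mm of this point. Side and back walls rise 50 mm above the floor, the 16 mm thick front panel 60 mm, the board's underside is 63 mm above it. With the drawer out by q, the front (q - 16 mm) of the inside is clear of the board.
- heel_center (a point): Centre (half-way up) of the heel, the reject: rectangular end piece of a hard cheese wheel, 90 mm long (its x), 44 wide (its y), 40 high, about 0.17 kg; pale cut sides, dark brown rind on top and both ends. Loose on the board, long axis roughly front to back of the station (within 17 degrees).
- block_center (a point): Centre of the saleable block: yellow cheese 130 x 70 x 46 mm with a white label with a green band on top. Loose on the board; stays there.
- tray: Tasting tray, wooden, 130 x 190 x 24 mm, with cheese cubes, loose on the table to one side of the station. Origin at the centre of its underside.
- cup: Steel cup of wooden picks, 58 mm in diameter, 76 mm high with the picks, loose on the table to one side of the station. Origin at the centre of its underside.

How it is judged:
By the outcome, as a careful person would: the job done as asked, in the order asked, and still so for the second after the job is handed in, with the robot touching nothing.
It also fails if it takes over 61 s, if anything falls off the work surface, if the arm or the gripper's body presses on something with over 40 N, if the wrist force passes 120 N, or if a joint passes its speed limit or range.

## Working session

There is one attempt and no reset: what is moved stays moved. The work goes in short steps, each a Python script; the robot and the scene stay as the last script left them, time stands still between calls to the robot, and variables do not carry over. Pictures are saved under pics/ and viewed, and the job is handed in when it is done.

```bash
mkdir -p pics; ls; python3 - <<'E'
from workcell import robot, eoat, kinematics, status, imaging
import cv2
o=status.get_obs(); print(o, robot.pinch_z)
for n in("side","top"):
    d=imaging.capture(n); cv2.imwrite(f"pics/{n}0.png",d["frame"]); print({k:v for k,v in d.items() if k!="frame"})
    import pickle; pickle.dump(d,open(f"{n}0.pkl","wb"))
E
```

```text
pics
{'time_s': 0.0, 'q': array([ 1.58370992e+00,  4.07977585e-02,  8.38217364e-02, -4.74053304e-04,
       -1.61549741e+00, -3.33702381e-01]), 'dq': array([ 0.00242365,  0.00188437, -0.00061313,  0.00222592,  0.0009155 ,
       -0.00090824]), 'joint_torque': array([ 4.99669477e-04, -3.68200135e+01,  3.47411048e+01,  6.93217009e+00,
       -5.42892420e-03,  1.39195927e-05]), 'ee_pos': array([0.18903525, 0.5692329 , 0.30289069]), 'orientation': array([ 3.09956214e+00, -5.01426982e-01, -2.78348374e-04]), 'force': array([-0.33958098,  0.44808369,  0.15317952]), 'ft_torque': array([-0.00411822,  0.00222593, -0.00234258]), 'finger_gap': 1.0002801162365886} 0.0539
{'fx': 358.51146131175096, 'fy': 358.51146131175096, 'cx': 257.9067532364835, 'cy': 191.91425918173232, 'k1': -0.06295584724615276, 'world_from_camera': array([[-0.75857214, -0.4371791 ,  0.48315913,  1.1754751 ],
       [ 0.6515823 , -0.50557389,  0.56554005,  0.67150085],
       [-0.00296965,  0.74382086,  0.66837243,  0.89864909],
       [ 0.        ,  0.        ,  0.        ,  1.        ]])}
{'fx': 398.30518071084725, 'fy': 398.30518071084725, 'cx': 259.0308168179425, 'cy': 191.19685107229574, 'k1': -0.1239639027234513, 'world_from_camera': array([[ 2.55798163e-02,  9.96912691e-01, -7.42344887e-02,
         5.08017947e-01],
       [-9.99671692e-01,  2.56188779e-02, -4.26132772e-04,
         1.60698847e-02],
       [ 1.47698713e-03,  7.42210173e-02,  9.97240723e-01,
         1.46010466e+00],
       [ 0.00000000e+00,  0.00000000e+00,  0.00000000e+00,
         1.00000000e+00]])}
```

View pics/side0.png

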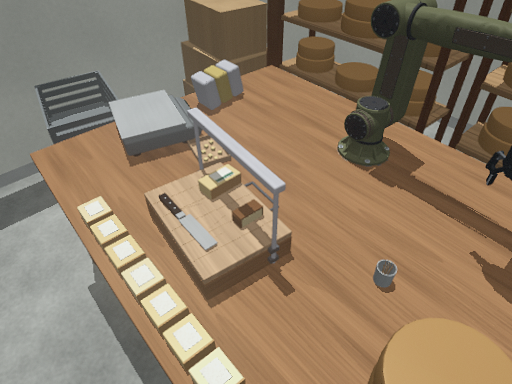

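View pics/top0.png

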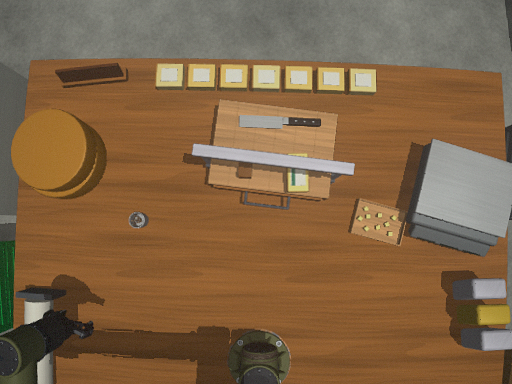

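```bash
python3 - <<'E'
import cv2
t=cv2.imread("pics/top0.png"); s=cv2.imread("pics/side0.png")
cv2.imwrite("pics/top0z.png",cv2.resize(t[80:290,140:400],None,fx=3,fy=2.85,interpolation=cv2.INTER_CUBIC)[:600,:800])
cv2.imwrite("pics/side0z.png",cv2.resize(s[120:320,110:376],None,fx=3,fy=3,interpolation=cv2.INTER_CUBIC))
E
```

```text
(no output)
```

View pics/top0z.png

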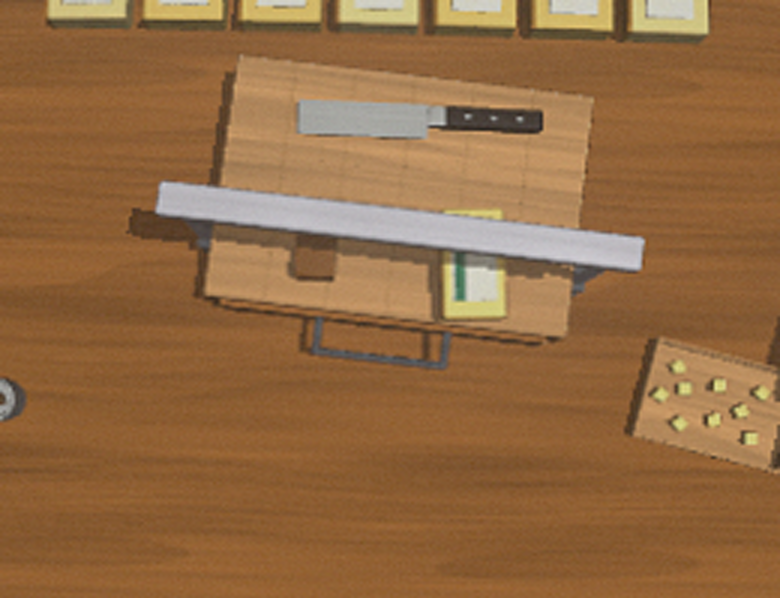

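View pics/side0z.png

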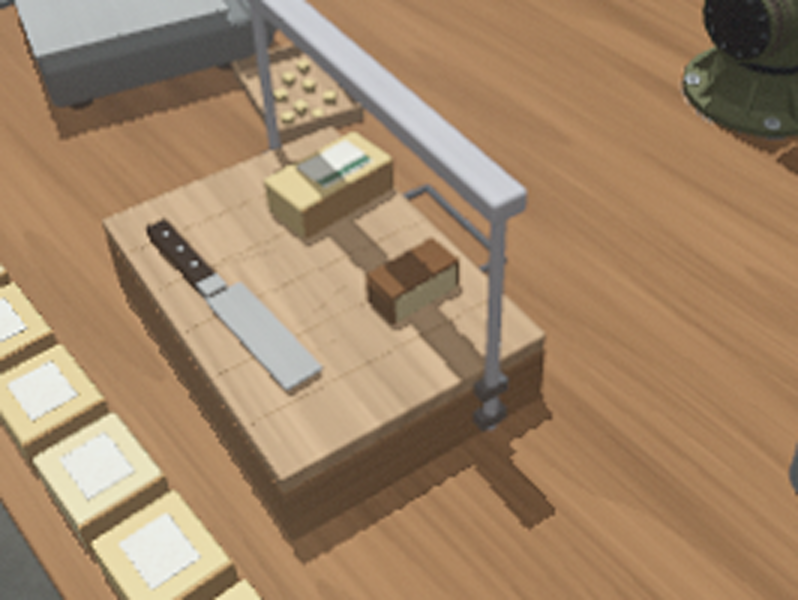

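```bash
cat > h.py <<'E'
import numpy as np, cv2, pickle
from scipy.optimize import least_squares
from scipy.spatial.transform import Rotation as R
def K(d): return np.array([[d["fx"],0,d["cx"]],[0,d["fy"],d["cy"]],[0,0,1]]), np.array([d["k1"],0,0,0,0.])
def proj(d,P):
    W=np.linalg.inv(d["world_from_camera"]); P=np.atleast_2d(P)
    c=(P@W[:3,:3].T+W[:3,3])*[1,-1,-1]
    k,D=K(d); return cv2.projectPoints(c,np.zeros(3),np.zeros(3),k,D)[0][:,0]
def unproj(d,uv,z):
    k,D=K(d); n=cv2.undistortPoints(np.atleast_2d(np.float64(uv))[:,None],k,D)[:,0]
    W=d["world_from_camera"]; r=np.c_[n[:,0],-n[:,1],-np.ones(len(n))]@W[:3,:3].T
    t=(z-W[2,3])/r[:,2]; return W[:3,3]+r*t[:,None]
E
cat > m.py <<'E'
from h import *
T=pickle.load(open("top0.pkl","rb"));S=pickle.load(open("side0.pkl","rb"))
tz=lambda p:np.array(p)/[3,2.85]+[140-.33,80-.33]
sz=lambda p:np.array(p)/3+[110-.33,120-.33]
obs=[(T,tz(p),q) for p,q in [((239,55),(.15,.21,.101)),((592,97),(.15,-.21,.101)),((565,338),(-.15,-.21,.101)),((207,296),(-.15,.21,.101)),
 ((160,182),(-.057,.235,.334)),((644,238),(-.057,-.235,.334)),((641,270),(-.093,-.235,.334)),((157,212),(-.093,.235,.334))]]
obs+=[(S,sz(p),q) for p,q in [((105,222),(.15,-.21,.101)),((282,480),(.15,.21,.101)),((543,337),(-.15,.21,.101)),((500,214),(-.057,.235,.334)),((524,191),(-.093,.235,.334))]]
def st(x,q): c,s=np.cos(x[2]),np.sin(x[2]); q=np.atleast_2d(q); return np.c_[x[0]+c*q[:,0]-s*q[:,1],x[1]+s*q[:,0]+c*q[:,1],q[:,2]]
f=lambda x:np.concatenate([(proj(d,st(x,q))[0]-uv) for d,uv,q in obs])
r=least_squares(f,[.55,0,-.1],loss="soft_l1"); print(r.x); print(f(r.x).reshape(-1,2).round(1))
c,s=np.cos(r.x[2]),np.sin(r.x[2])
inv=lambda P:np.c_[(P[:,0]-r.x[0])*c+(P[:,1]-r.x[1])*s,-(P[:,0]-r.x[0])*s+(P[:,1]-r.x[1])*c,P[:,2]]
if __name__=="__main__":
    print("handle",inv(unproj(T,[tz(p) for p in [(313,353),(446,366)]],.069)).round(4))
    print("heel top T",inv(unproj(T,[tz(p) for p in [(295,277),(334,281)]],.141)).round(4))
    print("heel top S",inv(unproj(S,[sz(p) for p in [(366,277),(428,240),(459,263),(400,294)]],.141)).round(4))
    print("tray",unproj(T,[tz(p) for p in [(658,338),(630,433)]],.024).round(3))
    cv2.imwrite("pics/heel.png",cv2.resize(S["frame"][190:240,220:280],None,fx=12,fy=12,interpolation=cv2.INTER_CUBIC))
    cv2.imwrite("pics/handle.png",cv2.resize(T["frame"][150:215,200:300],None,fx=8,fy=8,interpolation=cv2.INTER_CUBIC))
E
python3 m.py
```

```text
[ 0.76150381 -0.02823301 -0.10125593]
[[-0.4 -0.5]
 [ 0.7 -0.2]
 [ 0.4 -0. ]
 [-1.6 -0.7]
 [-0.5 -1.4]
 [ 0.4 -0.5]
 [ 0.1  0.6]
 [-1.2  0.3]
 [-0.9 -1.4]
 [-0.   0.2]
 [ 2.1 -1.1]
 [-1.3 -2.5]
 [ 2.6 -0.4]]
handle [[-0.2032  0.0761  0.069 ]
 [-0.1995 -0.0796  0.069 ]]
heel top T [[-0.1204  0.1045  0.141 ]
 [-0.1196  0.0609  0.141 ]]
heel top S [[-0.0238  0.0734  0.141 ]
 [-0.1044  0.0644  0.141 ]
 [-0.1109  0.1102  0.141 ]
 [-0.0387  0.1124  0.141 ]]
tray [[ 0.598 -0.348  0.024]
 [ 0.477 -0.315  0.024]]
```

```bash
sleep 0
```

```text
(no output)
```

View pics/heel.png

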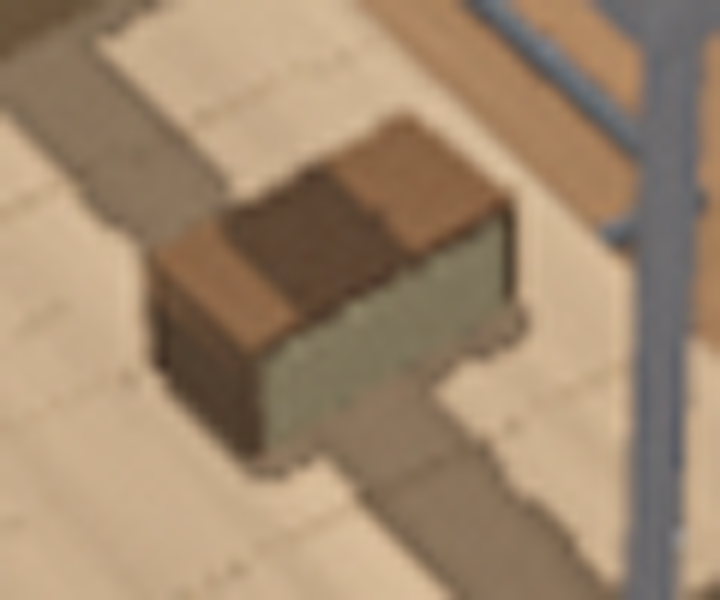

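View pics/handle.png

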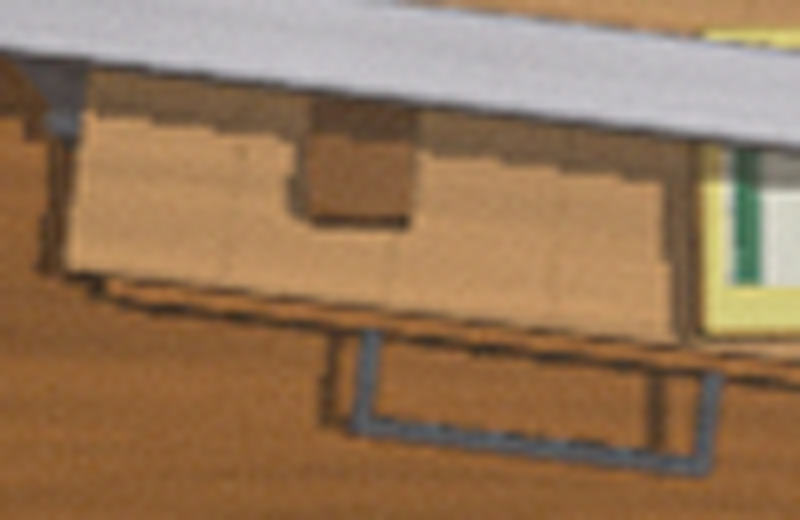

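```bash
cat > m2.py <<'E'
from m import *
tc=lambda p:np.array(p)/8+[200-.44,150-.44]
sc=lambda p:np.array(p)/12+[220-.46,190-.46]
ho=[(S,sc(p),q) for p,q in [((150,255),(1,-1,1)),((405,118),(-1,-1,1)),((512,205),(-1,1,1)),((262,355),(1,1,1)),((262,462),(1,1,-1)),((162,365),(1,-1,-1))]]
ho+=[(T,tc(p),q) for p,q in [((312,213),(-1,1,1)),((408,213),(-1,-1,1))]]
obs+=[(T,tc((68,270)),(-.15,.21,.101))]
def stq(x): return np.concatenate([f(x[:3])]+[proj(T,st(x[:3],(-.192-x[3],sy*.075,.069)))[0]-tc(p) for sy,p in((1,(367,426)),(-1,(706,463)))])
r2=least_squares(stq,[*r.x,.01],loss="soft_l1"); print("station",r2.x.round(4)); print(stq(r2.x).reshape(-1,2)[-3:].round(1))
X=r2.x
hw=lambda h,q:np.array(q)*[.045,.022,.02]+[0,0,.121]
g=lambda h:np.concatenate([proj(d,st(h,hw(h,q)))[0]-uv for d,uv,q in ho])
h=least_squares(g,[.69,.05,-.1],loss="soft_l1").x; print("heel",h.round(4),np.degrees(h[2]-X[2])); print(g(h).reshape(-1,2).round(1))
c,s=np.cos(X[2]),np.sin(X[2]); d=h[:2]-X[:2]; print("heel in station",c*d[0]+s*d[1],-s*d[0]+c*d[1])
print("handle",st(X,(-.192-X[3],0,.069)))
print("cup", unproj(T,[(138,220)],.05)); 
E
python3 m2.py | tail -18
```

```text
[-1.3 -2.5]
 [ 2.6 -0.4]]
station [ 0.7614 -0.0289 -0.099   0.0067]
[[-0.8 -0.3]
 [-0.6 -0.4]
 [-0.4  0.3]]
heel [0.699  0.0664 0.0091] 6.196939551665182
[[-0.6  0.6]
 [ 1.  -1.5]
 [ 1.5 -1.4]
 [-0.6  0.3]
 [-0.2  0.7]
 [-0.9  0.7]
 [-0.6  0.2]
 [ 0.6  0.4]]
heel in station -0.07149258184247358 0.08859463116283776
handle [[ 0.56365872 -0.0092265   0.069     ]]
cup [[0.49869522 0.44639695 0.05      ]]
```

```bash
cat > p.py <<'E'
import numpy as np
from scipy.spatial.transform import Rotation as R
from workcell import robot, eoat, kinematics, status, imaging
X=np.array([.7614,-.0289,-.099]); q0=.0067; H=np.array([.699,.0664,.0091])
PZ=robot.pinch_z
def st(x,y,z): c,s=np.cos(X[2]),np.sin(X[2]); return np.array([X[0]+c*x-s*y,X[1]+s*x+c*y,z])
def ori(yaw,lean,mode,sg=1):
    l=np.radians(lean); f=np.array([np.cos(yaw),np.sin(yaw),0]); Z=np.array([0,0,1.])
    z=np.sin(l)*f-np.cos(l)*Z
    y=sg*((np.cos(l)*f+np.sin(l)*Z) if mode=="x" else np.cross(Z,f))
    M=np.c_[np.cross(y,z),y,z]; return R.from_matrix(M).as_rotvec(), z
def tcp(g,z,back=0): return np.asarray(g)-z*(PZ+back)
E
python3 - <<'E'
from p import *
for mode,yaw,lean,pts in [("x",X[2],15,[(st(-.192-q0,.012,.069),.09),(st(-.192-q0,.012,.069),0),(st(-.349,.012,.069),0),(st(-.349,.012,.069),.09),(st(-.192,.012,.069),0)]),
  ("y",H[2],35,[((H[0],H[1],.131),.12),((H[0],H[1],.131),0),((H[0],H[1],.131),.09),(st(-.208,.07,.2),0),(st(-.208,.07,.046),0)])]:
  for sg in (1,-1):
    o,z=ori(yaw,lean,mode,sg)
    print(mode,sg)
    for g,b in pts:
        p=tcp(g,z,b);q=kinematics.ik(p,o); print(p.round(3),None if q is None else np.round(q,2))
E
```

```text
x 1
[0.528 0.006 0.208] [ 0.47 -0.34 -0.5   0.15 -1.19  2.53]
[0.551 0.004 0.121] [ 0.44 -0.23 -0.57  0.16 -1.    2.53]
[0.401 0.019 0.121] [ 0.7  -0.78 -0.94  0.2  -1.23  2.29]
[0.378 0.021 0.208] [ 0.76 -0.88 -0.83  0.2  -1.45  2.27]
[0.558 0.003 0.121] [ 0.43 -0.21 -0.55  0.16 -1.    2.54]
x -1
[0.528 0.006 0.208] [ 0.47 -0.34 -0.5   0.15 -1.19 -0.61]
[0.551 0.004 0.121] [ 0.44 -0.23 -0.57  0.16 -1.   -0.61]
[0.401 0.019 0.121] [ 0.7  -0.78 -0.94  0.2  -1.23 -0.85]
[0.378 0.021 0.208] [ 0.76 -0.88 -0.83  0.2  -1.45 -0.87]
[0.558 0.003 0.121] [ 0.43 -0.21 -0.55  0.16 -1.   -0.6 ]
y 1
[0.599 0.065 0.273] [ 0.56 -0.38 -0.57  0.4  -0.89 -2.3 ]
[0.668 0.066 0.175] [ 0.48 -0.13 -0.56  0.45 -0.63 -2.33]
[0.616 0.066 0.249] [ 0.54 -0.32 -0.57  0.41 -0.82 -2.3 ]
[0.53  0.061 0.244] [ 0.65 -0.59 -0.78  0.44 -0.93 -2.39]
[0.53  0.061 0.09 ] [ 0.6  -0.49 -1.04  0.62 -0.58 -2.61]
y -1
[0.599 0.065 0.273] [ 0.56 -0.38 -0.57  0.4  -0.89  0.84]
[0.668 0.066 0.175] [ 0.48 -0.13 -0.56  0.45 -0.63  0.81]
[0.616 0.066 0.249] [ 0.54 -0.32 -0.57  0.41 -0.82  0.84]
[0.53  0.061 0.244] [ 0.65 -0.59 -0.78  0.44 -0.93  0.75]
[0.53  0.061 0.09 ] [ 0.6  -0.49 -1.04  0.62 -0.58  0.53]
```

```bash
python3 - <<'E'
from p import *
import cv2,pickle
o,z=ori(X[2],15,"x",-1)
g=st(-.192-q0,.012,.069)
robot.movep(tcp(g,z,.09),o); print(status.get_obs()["time_s"])
eoat.gripper_to(.35)
ob=status.get_obs(); print(ob["time_s"],ob["finger_gap"])
print(robot.movel(tcp(g,z,.035),o,v=.15,f_stop=10))
ob=status.get_obs(); print(ob["time_s"],ob["force"])
d=imaging.capture("top"); pickle.dump(d,open("top1.pkl","wb"))
cv2.imwrite("pics/top1.png",cv2.resize(d["frame"][120:240,180:340],None,fx=5,fy=5,interpolation=cv2.INTER_CUBIC))
d=imaging.capture("side")
cv2.imwrite("pics/side1.png",cv2.resize(d["frame"][130:280,130:330],None,fx=4,fy=4,interpolation=cv2.INTER_CUBIC))
E
```

```text
2.4917
3.0667 0.35043441639048806
False
3.5833 [ 0.49493605 -0.6891709   0.79700533]
```

View pics/top1.png

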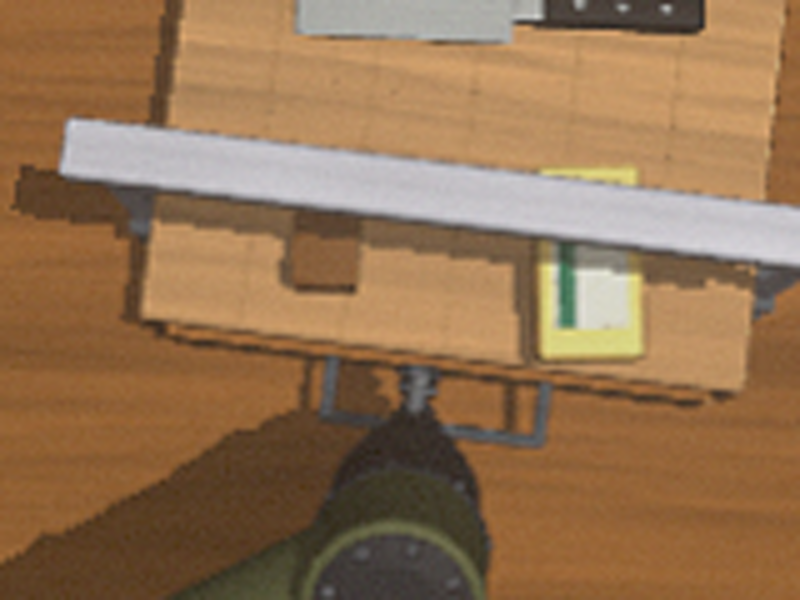

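View pics/side1.png

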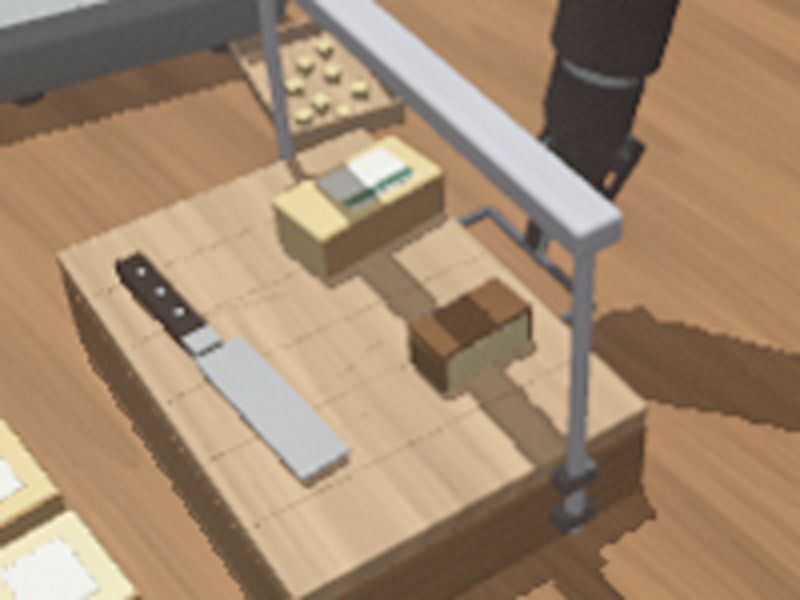

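The far finger at (418, 388) in the top crop is between the bar (row ~430) and the panel (row ~365), and nothing on the board has moved. I'll grip the bar and pull.

```bash
python3 - <<'E'
from p import *
import cv2,pickle
o,z=ori(X[2],15,"x",-1)
g=st(-.192-q0,.012,.069)
print(robot.movel(tcp(g,z),o,v=.1,f_stop=10))
eoat.gripper_to(0)
ob=status.get_obs(); print(ob["time_s"],ob["finger_gap"],ob["force"],ob["ee_pos"])
print(robot.movel(tcp(st(-.349,.012,.069),z),o,v=.1,f_stop=20))
ob=status.get_obs(); print(ob["time_s"],ob["finger_gap"],ob["force"],ob["ee_pos"])
d=imaging.capture("top"); pickle.dump(d,open("top2.pkl","wb"))
cv2.imwrite("pics/top2.png",cv2.resize(d["frame"][120:270,180:360],None,fx=4,fy=4,interpolation=cv2.INTER_CUBIC))
E
```

```text
False
4.5083 0.09353376184644169 [-1.42895617  0.39383888  3.39338855] [0.55134549 0.00420023 0.12219831]
False
6.1583 0.09354969700429853 [-1.43366428  0.23569     8.1832107 ] [0.40145201 0.01894054 0.12215316]
```

View pics/top2.png

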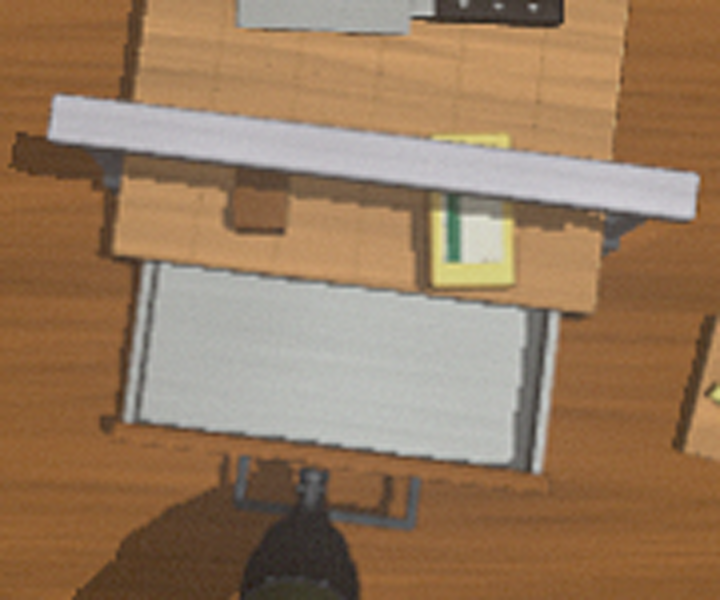

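```bash
python3 - <<'E'
from p import *
import cv2,pickle
o,z=ori(X[2],15,"x",-1)
eoat.gripper_to(.35)
robot.movel(tcp(st(-.349,.012,.069),z,.09),o,v=.2,f_stop=15)
o,z=ori(H[2],35,"y",-1)
g=(H[0],H[1],.131)
robot.movep(tcp(g,z,.13),o)
eoat.gripper_to(1.0)
ob=status.get_obs(); print(ob["time_s"],ob["finger_gap"],ob["force"],ob["ee_pos"])
print(robot.movel(tcp(g,z,.05),o,v=.12,f_stop=8))
ob=status.get_obs(); print(ob["time_s"],ob["force"])
d=imaging.capture("top"); pickle.dump(d,open("top3.pkl","wb"))
cv2.imwrite("pics/top3.png",cv2.resize(d["frame"][120:250,180:340],None,fx=4.5,fy=4.5,interpolation=cv2.INTER_CUBIC))
d=imaging.capture("side")
cv2.imwrite("pics/side3.png",cv2.resize(d["frame"][130:280,180:330],None,fx=4,fy=4,interpolation=cv2.INTER_CUBIC))
E
```

```text
9.25 1.0025794842643532 [-0.02223625  0.4820792   0.07699079] [0.59350452 0.06546288 0.28166386]
False
10.0667 [ 0.09151512 -0.2668585   1.23196077]
```

View pics/top3.png

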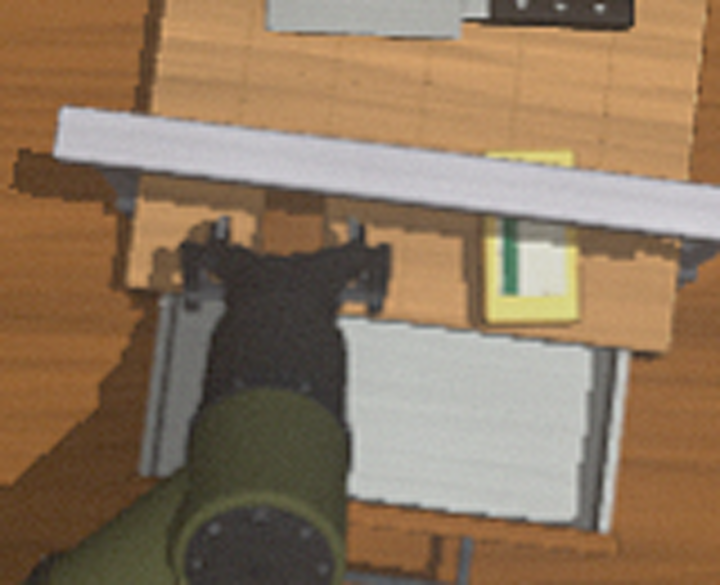

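View pics/side3.png

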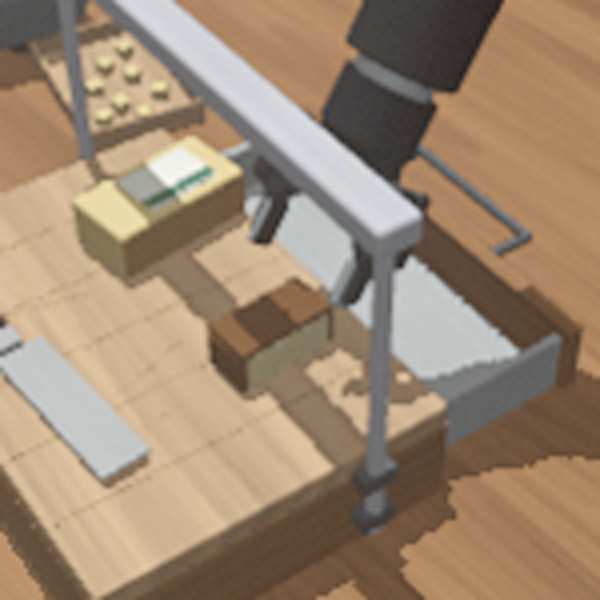

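In the top crop the fingers at columns ~225 and ~355 straddle the heel (262–325), and the body is clear in front of the bar. I'll descend, grip and lift a little.

```bash
python3 - <<'E'
from p import *
import cv2,pickle
o,z=ori(H[2],35,"y",-1)
g=np.array((H[0],H[1],.131))
print(robot.movel(tcp(g,z),o,v=.08,f_stop=8))
ob=status.get_obs(); print(ob["time_s"],ob["force"],ob["ee_pos"]-tcp(g,z))
eoat.gripper_to(0)
ob=status.get_obs(); print(ob["time_s"],ob["finger_gap"],ob["force"])
print(robot.movel(tcp(g,z)+[0,0,.02],o,v=.06))
print(robot.movel(tcp(g,z,.085),o,v=.12))
ob=status.get_obs(); print(ob["time_s"],ob["finger_gap"],ob["force"])
d=imaging.capture("top")
cv2.imwrite("pics/top4.png",cv2.resize(d["frame"][120:250,180:340],None,fx=4.5,fy=4.5,interpolation=cv2.INTER_CUBIC))
d=imaging.capture("side")
cv2.imwrite("pics/side4.png",cv2.resize(d["frame"][130:280,180:330],None,fx=4,fy=4,interpolation=cv2.INTER_CUBIC))
E
```

```text
False
10.9417 [0.25930709 0.66681461 0.20816569] [1.28877773e-04 2.45447334e-05 3.28722179e-04]
11.4 0.5064298596056304 [-2.01050303  0.04289139  3.40851932]
False
False
12.6167 0.508814797098079 [-0.43513649  0.40813451 -1.6903024 ]
```

View pics/top4.png

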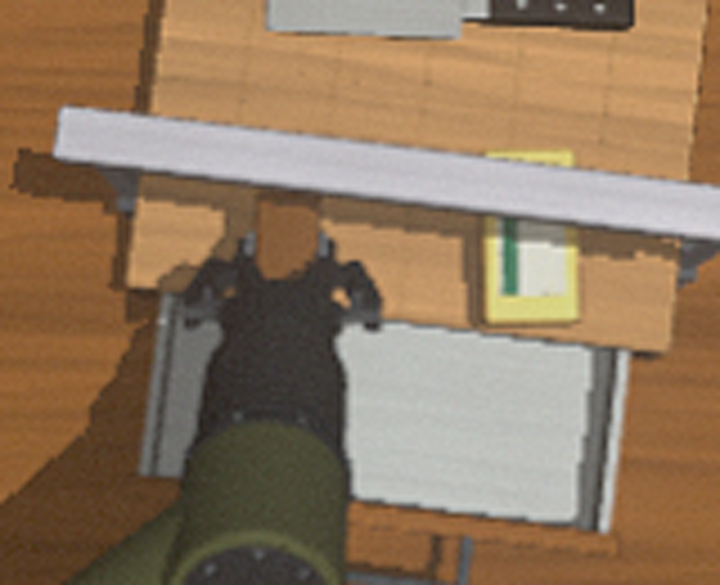

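View pics/side4.png

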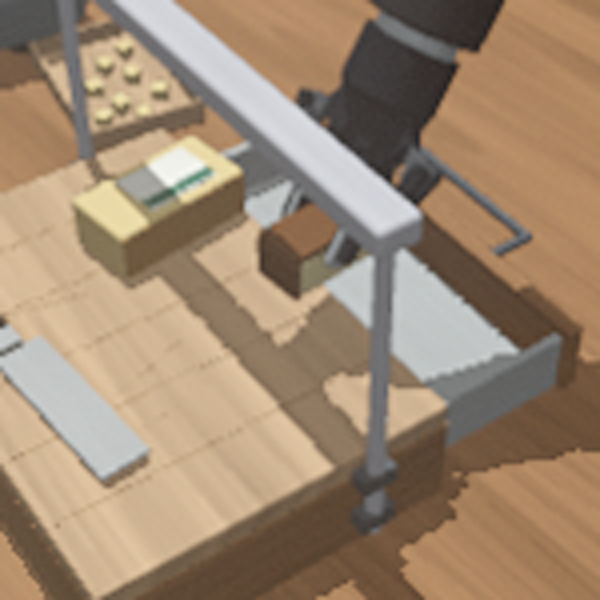

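The heel is held level (gap 0.509 ≈ 43 mm, weight ≈ 1.7 N), and the board under it is empty. Next I'll move it over the drawer and lower it.

```bash
python3 - <<'E'
from p import *
import cv2,pickle
o,z=ori(H[2],35,"y",-1)
robot.movel(tcp(st(-.205,.06,.2),z),o,v=.15)
print(robot.movel(tcp(st(-.205,.06,.09),z),o,v=.12,f_stop=10))
ob=status.get_obs(); print(ob["time_s"],ob["finger_gap"],ob["force"])
d=imaging.capture("top")
cv2.imwrite("pics/top5.png",cv2.resize(d["frame"][120:250,180:340],None,fx=4.5,fy=4.5,interpolation=cv2.INTER_CUBIC))
d=imaging.capture("side")
cv2.imwrite("pics/side5.png",cv2.resize(d["frame"][130:280,180:330],None,fx=4,fy=4,interpolation=cv2.INTER_CUBIC))
E
```

```text
False
14.525 0.5074957597802361 [-0.43462645  0.44093001 -1.48249985]
```

View pics/top5.png

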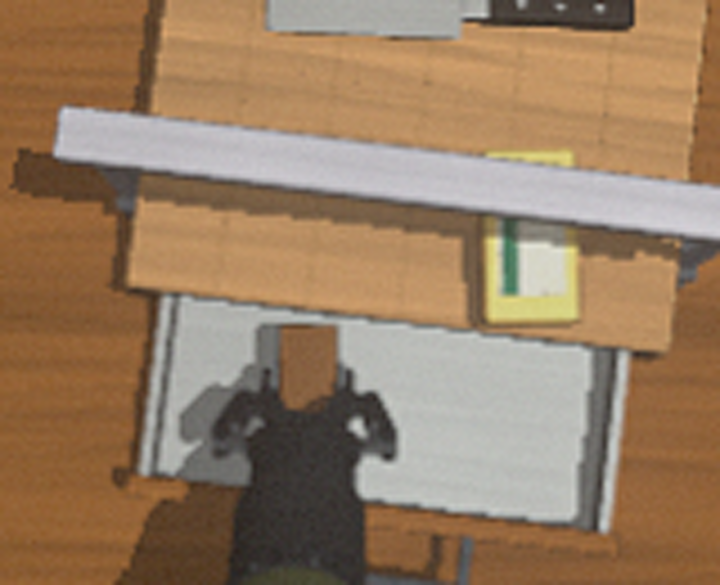

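View pics/side5.png

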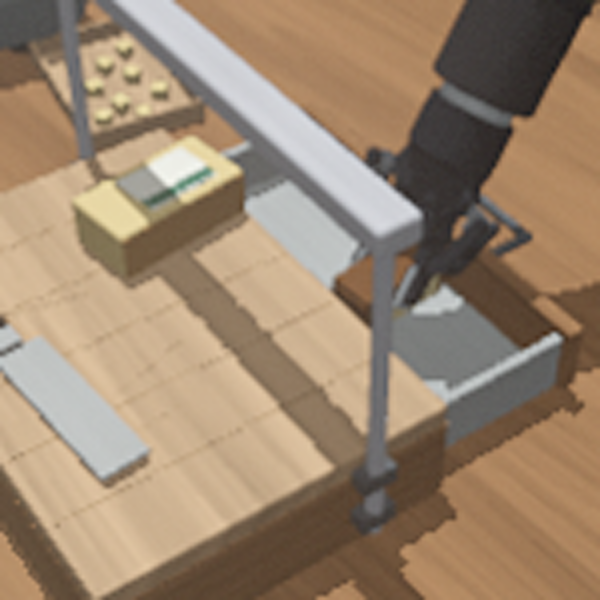

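The heel's far end (row 325) is about 11 mm clear of the board edge (row ~310). The gripper body crosses the front panel above it. I'll lower to the floor.

```bash
python3 - <<'E'
from p import *
import cv2,pickle
o,z=ori(H[2],35,"y",-1)
print(robot.movel(tcp(st(-.205,.06,.053),z),o,v=.08,f_stop=8))
print(robot.movel(tcp(st(-.205,.06,.044),z),o,v=.02,f_stop=4))
ob=status.get_obs(); print(ob["time_s"],ob["finger_gap"],ob["force"],(ob["ee_pos"]+z*PZ)[2])
eoat.gripper_to(.8)
ob=status.get_obs(); print(ob["time_s"],ob["finger_gap"],ob["force"])
print(robot.movel(tcp(st(-.205,.06,.15),z),o,v=.12,f_stop=10))
o2,z2=ori(X[2],15,"x",-1)
robot.movep(tcp(st(-.349,.012,.069),z2,.10),o2)
eoat.gripper_to(.35)
ob=status.get_obs(); print(ob["time_s"],ob["force"])
d=imaging.capture("top"); pickle.dump(d,open("top6.pkl","wb"))
cv2.imwrite("pics/top6.png",cv2.resize(d["frame"][120:250,180:340],None,fx=4.5,fy=4.5,interpolation=cv2.INTER_CUBIC))
d=imaging.capture("side")
cv2.imwrite("pics/side6.png",cv2.resize(d["frame"][130:280,180:330],None,fx=4,fy=4,interpolation=cv2.INTER_CUBIC))
E
```

```text
False
True
15.6333 0.5044452949457885 [2.09116581 0.56426016 2.86877869] 0.04675505766815743
16.0 0.8033983297643774 [ 0.09151308 -0.7019424  -0.45917003]
False
18.9 [ 0.39273784  0.14012954 -0.07533167]
```

View pics/top6.png

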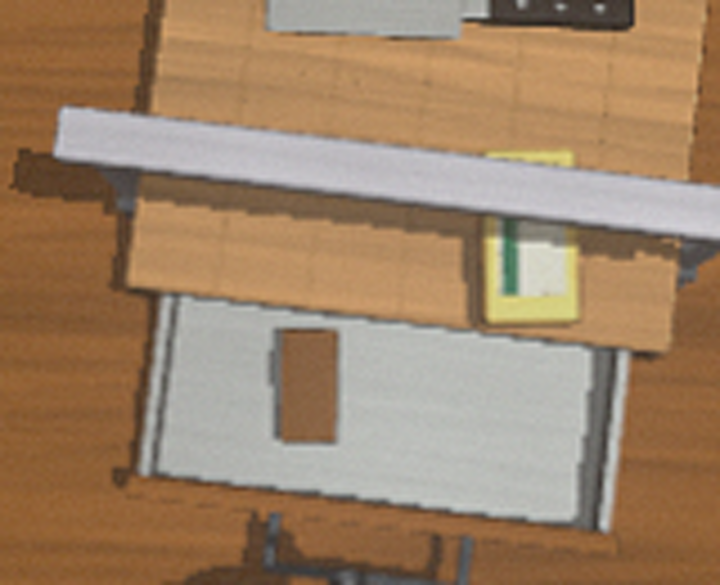

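View pics/side6.png

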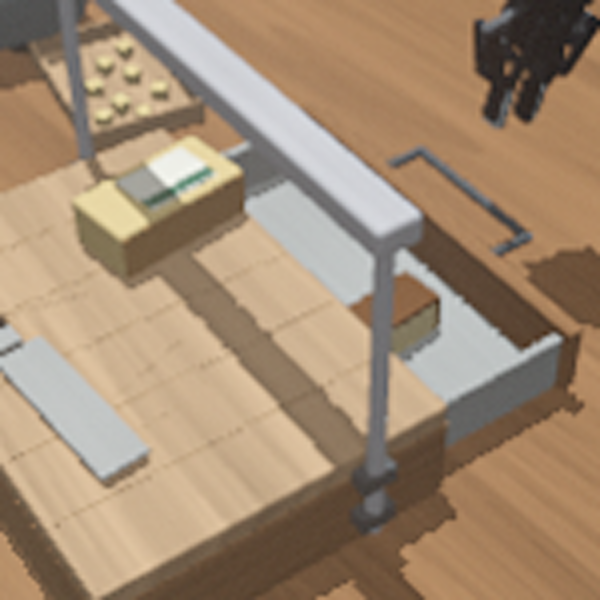

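The heel lies flat in the drawer at (307, 385) in the top crop. Next I'll grip the handle again and push the drawer shut until it meets a stop.

```bash
python3 - <<'E'
from p import *
import cv2,pickle
o,z=ori(X[2],15,"x",-1)
h=lambda x:tcp(st(x,.012,.069),z)
print(robot.movel(h(-.349),o,v=.12,f_stop=10))
eoat.gripper_to(0)
ob=status.get_obs(); print(ob["time_s"],ob["finger_gap"],ob["force"])
print(robot.movel(h(-.203),o,v=.1,f_stop=15))
ob=status.get_obs(); print(ob["time_s"],ob["finger_gap"],ob["force"])
print(robot.movel(h(-.180),o,v=.02,f_stop=12))
ob=status.get_obs(); print(ob["time_s"],ob["finger_gap"],ob["force"])
p=ob["ee_pos"]+z*PZ; c,s=np.cos(X[2]),np.sin(X[2]); d=p[:2]-X[:2]; print("handle station x",c*d[0]+s*d[1])
d=imaging.capture("top"); pickle.dump(d,open("top7.pkl","wb"))
cv2.imwrite("pics/top7.png",cv2.resize(d["frame"][120:250,180:340],None,fx=4.5,fy=4.5,interpolation=cv2.INTER_CUBIC))
E
```

```text
False
20.3083 0.0942758726434595 [-1.94721274 -0.03191763  2.67581156]
False
21.9167 0.09023828115472776 [1.78218237 1.64837886 4.50218734]
True
22.5917 0.09214964091410988 [-3.49240688  0.9905731   3.46021541]
handle station x -0.1912032774877972
```

View pics/top7.png

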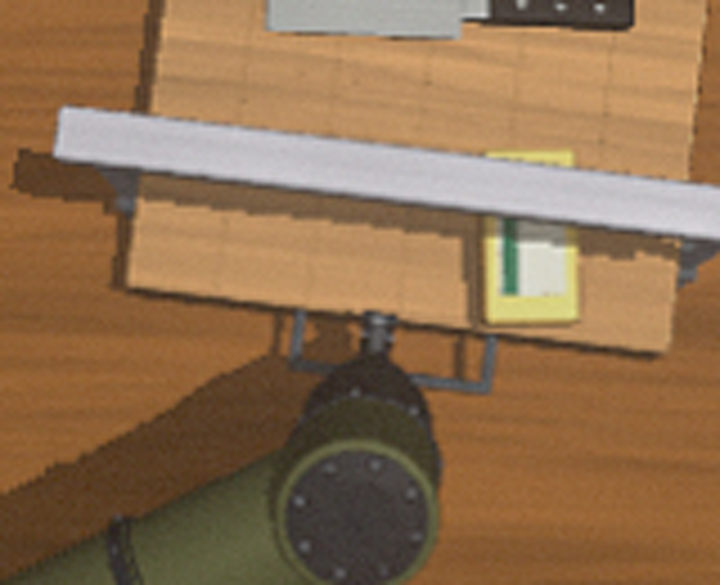

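```bash
python3 - <<'E'
from p import *
import cv2,pickle
o,z=ori(X[2],15,"x",-1)
h=lambda x,zz=.069,b=0:tcp(st(x,.012,zz),z,b)
eoat.gripper_to(.35)
robot.movel(h(-.1915,.069,.09),o,v=.15,f_stop=12)
eoat.gripper_to(0)
robot.movel(h(-.245,.16),o,v=.15)
robot.movel(h(-.245,.066),o,v=.15,f_stop=12)
print(robot.movel(h(-.190,.066),o,v=.03,f_stop=12))
ob=status.get_obs(); print(ob["time_s"],ob["force"])
p=ob["ee_pos"]+z*PZ; c,s=np.cos(X[2]),np.sin(X[2]); d=p[:2]-X[:2]; print("x",c*d[0]+s*d[1])
robot.movel(h(-.26,.066),o,v=.1)
robot.movel(h(-.30,.25),o,v=.2)
robot.move_joints([1.584, 0.04, 0.085, 0, -1.615, -0.334])
d=imaging.capture("top"); pickle.dump(d,open("top8.pkl","wb"))
cv2.imwrite("pics/top8.png",cv2.resize(d["frame"][120:250,180:340],None,fx=4.5,fy=4.5,interpolation=cv2.INTER_CUBIC))
cv2.imwrite("pics/top8f.png",d["frame"])
d=imaging.capture("side")
cv2.imwrite("pics/side8.png",cv2.resize(d["frame"][130:280,180:330],None,fx=4,fy=4,interpolation=cv2.INTER_CUBIC))
print(status.get_obs()["time_s"])
E
```

```text
True
26.425 [ 0.18054109  0.1912726  -0.46300082]
x -0.20896509554137957
30.4917
```

View pics/top8.png

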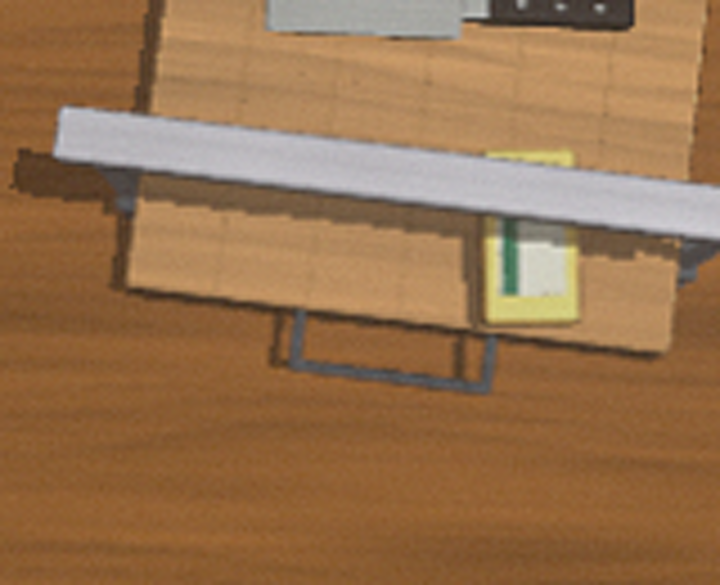

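View pics/top8f.png

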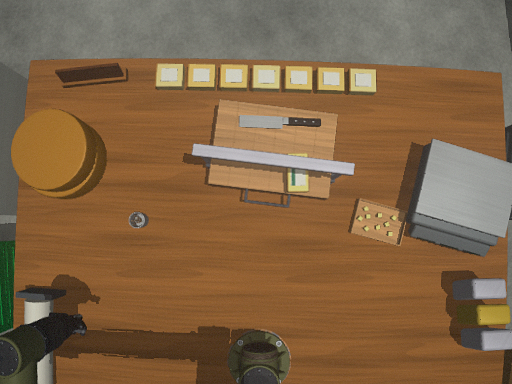

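View pics/side8.png

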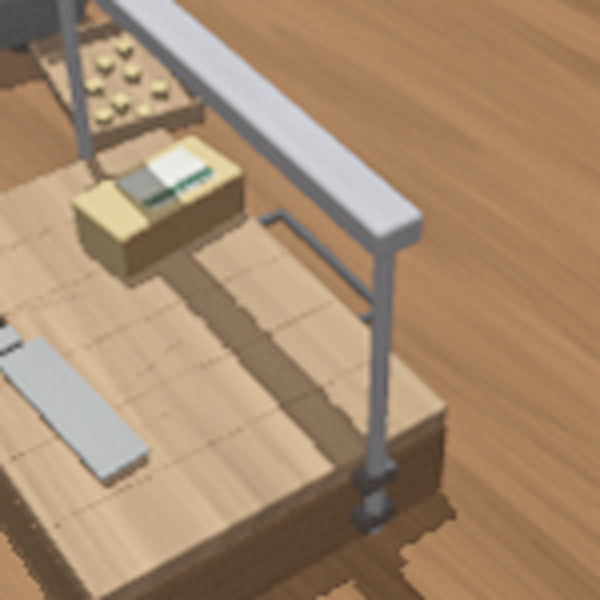

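Everything checks out: the drawer panel no longer shows past the board edge, and the push met a hard stop twice. The block, tray and cup are at their starting pixels.

```bash
python3 - <<'E'
from workcell import hand_in
print(hand_in())
E
```

```text
the job is handed in; nothing more can be done
None
```

The heel is in the offcut drawer, the drawer is shut, and I handed the job in at about 30.5 s of the 61 s allowed.

- **What I did:** I pulled the drawer open by its bar to about 157 mm. I took the heel with the tool leaning back 35°, and the pictures show the gripper clear in front of the light bar. I lowered the heel until it touched the drawer floor, released it, and pushed the drawer shut. I then nudged the closed drawer once more from the front and moved the arm back to its start pose.
- **Drawer shut:** Both pushes ended on the 12 N stop, well above the 1.5 N of drawer friction. The first left the handle at x = -191 mm in the station's frame, against -192 mm expected for shut. In the last picture the drawer panel no longer shows in front of the board.
- **Heel:** Before I closed the drawer it lay flat inside; I can't see it now.
- **Everything else:** The block, tray and cup show no visible shift from the first pictures, and the light bar looks untouched. The wrist force was under 10 N at every reading I took.
- **Disagreement:** The two cameras disagreed by 1–2 pixels in the first measurements, within a few millimetres; the grasp was still well centred. No check failed.

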